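# Refit the cover plate of a bench slide warmer

### The job

Put the tongued cover plate back into the open pocket of the slide warmer: hold it tilted, tuck its narrow tongue in under the steel lip, then lower the other end, without letting it drop, until the plate lies flat on the pocket floor. Leave the plain rectangular plate, which belongs to another unit, where it is, and let go of the cover.

Things in the scene. Friction and masses are not known exactly. Their poses are not given: they have to be found in the camera images.
- cover: Loose aluminium cover plate, 6 mm thick, 0.28 kg, flat on the bench. 160 mm long (x), 110 mm wide (y), but its last 40 mm at the -x end is a centred tongue 60 mm wide. Origin: underside, middle of the 160 mm length; z up. Black upright grip rib on top: 12 mm thick (x), 60 mm long (y), centred at x = +10, y = 0, its top 42 mm above the underside.
- tongue (a point): Middle of the lower edge of the tongue's free end: on the cover at x = -80 mm, y = 0, z = 0; axes as the cover's.
- warmer: Fixed white box 208 (x) x 158 (y) x 75 mm tall. Origin: underside centre, on the bench; z up. Open-topped pocket: x -90 to +90, y -65 to +65 mm, floor at z = 35, walls to z = 75. Steel lip at the -x end (towards the robot), full width, over x -90 to -58, z 61 to 75 mm. The opening left, 148 mm, is shorter than the cover: it goes in only tilted, tongue first.
- blank: A plain rectangular aluminium plate without a tongue, 120 mm (x) by 110 mm (y) by 6 mm, loose on the bench, with the same grip rib at its middle, 42 mm high: a bystander, to be left where it is. Origin: centre of its underside.
Things that resemble listed ones, but are neither listed nor needed, are in the scene too. Leave any red or yellow look-alike of the cover alone.

How it is judged:
On the way:
1. the cover is tilted with its tongue under the lip (x of tongue in the frame of warmer between -0.1 and -0.064 m and z of tongue in the frame of warmer between 0.025 and 0.061 m and angle between cover's own z axis and vertical above 0.08 rad), for 0.1 s.
At the end, for the whole second after the job is handed in: The cover lies at rest, released, flat (within about 3 degrees) on the pocket floor (within 6 mm), its tongue at least 6 mm in under the lip and its middle within 15 mm of the pocket's centre line; the plain plate is within 20 mm of where it was (x of tongue in the frame of warmer between -0.095 and -0.064 m and z of each of tongue, cover in the frame of warmer below 0.041 m and z of cover in the frame of warmer above 0.025 m and y of cover in the frame of warmer between -0.015 and 0.015 m and angle between cover's own z axis and vertical below 0.06 rad and linear speed of cover below 0.02 m/s and angular speed of cover below 0.1 rad/s and distance of blank from where it was at the start of the episode below 0.02 m); the robot touches nothing.
It fails at once if the plain plate was moved by more than 30 mm (distance of blank from where it was at the start of the episode above 0.03 m).
It fails at once if the cover was let drop into the pocket instead of being lowered (it turned faster than 5 rad/s there) (x of tongue in the frame of warmer between -0.1 and -0.05 m and z of tongue in the frame of warmer below 0.075 m and y of cover in the frame of warmer between -0.1 and 0.1 m and angular speed of cover above 5 rad/s).
It also fails if it takes over 42 s, if anything falls off the work surface, if the arm or the gripper's body presses on something with over 40 N, if the wrist force passes 120 N, or if a joint passes its speed limit or range.

### The arm

A 6-joint arm with a two-finger parallel gripper is mounted at the origin on the work surface. World frame = base frame: x ahead of the robot, y to its left, z up, the work surface at z = 0. Lengths are in m, angles in rad, forces in N, time in s.
With the tool pointing down it reaches from about 0.25 to 0.725 m from the base axis. Payload 4 kg.
Tool frame: the origin (TCP) lies midway between the tips of the shut fingers; the grasp point (between the pads) lies 19 mm behind it; z points along the fingers, y is the line along which they close (so a half turn about z gives the same grasp; the last joint's range is limited). The gripper opens to 85 mm and grips with 20 to 120 N. Pads are 22 mm wide; open, the fingers measure 114 mm over their backs; the gripper's body (76 mm by 85 mm) begins 54 mm behind the grasp point. The pads swing forward as they close: fully open they stand 13 mm farther back than shut.
Start: joints at [-1.289, 0.241, 0.005, 1.335, 0, 1.571], TCP at [0.139, -0.48, 0.231] pointing down, gripper open.
Joint ranges: [-2.72, 2.72], [-1.05, 1.87], [-1.09, 1.28], [-1.99, 2.15], [-1.42, 1.44], [-3.14, 3.14]. Speed limits (rad/s): [2.79, 2.79, 3.14, 3.14, 3.14, 3.14].

### API

Orientations are given as a unit quaternion [x, y, z, w].
In Python, from workcell import status, camera, get_calibration, ticket gives the robot as it stands.
- The arm moves only by the shell command python3 -m creep 'ROWS' [OPENING]. ROWS is JSON, a list of rows, each a list of 6 numbers: the shift along the world's x, y, z in cm, then the turn, a rotation vector about the world's x, y, z in degrees. A call has 1 to 8 rows; each row shifts and turns the commanded pose from where the row before left it; what a row does not reach is not made up. A row lasts 1/10 s, in which the tool goes at most 50 mm and 8.59 degrees, less where a joint would pass 70% of its speed; a pose out of reach is approached as far as the arm can. A call is refused whole if a number of a shift passes 5 or a number of a turn 8.59, either way. A call with a gripper value outside its range is refused whole. OPENING is the opening, from -1 (shut) to 1 (fully open), so that 0 is half open, set as the call begins (- or left out, the last holds). The fingers move at their own pace and stop on an object; the grip force is fixed at half the most. Time passes only in rows, so rows that do not move let the fingers close. It gives the time, the measured TCP pose, the force, the opening and the grip force at its end, in the units of the state.
- status.get_obs(): the state, without advancing time (a new reading comes with each control period).
- camera(name): name is "side" or "top"; returns the picture (420x560x3 uint8, red, green, blue); there is no depth.
- get_calibration(name): a dict with "fx", "fy", "cx", "cy" (pixels), "rvec" (rotation vector, rad) and "tvec" (3), from world to camera coordinates, as OpenCV has them. Camera axes: x right, y down, z forward; pixel columns grow to the right and rows downward; lengths in m; the calibration is good to about 2 mm. A picture is of the moment at which its call begins. get_calibration takes no time and is no camera call.
- ticket.job_done(): hands the job in; it is judged then, once.
The state is a dict: "clock": time; "joint_pos": joint angles; "joint_vel": joint speeds; "tau": joint torques, N m; "eef_pos": TCP position; "tool_rot": TCP orientation; "ft_force": force on the tool from outside, world axes, zero at the start; "ft_torque": the same for the moment, N m; "grip_width": finger opening in m; "grasp_force": force on a finger pad.
Only numpy, scipy, OpenCV 4.12 (cv2) and the standard library are available. Lean on these libraries where they do the work, as an engineer would, in place of code of your own. Each camera call takes 0.05 s, during which the arm holds its last target. There are 200 camera calls.

## Working session

There is one attempt and no reset: what is moved stays moved. The work goes in short steps, Python scripts to look and compute and a shell command to move; the robot and the scene stay as the last step left them, time stands still between calls to the robot, and variables do not carry over. Pictures are saved under pics/ and viewed, at most 10 in all, crops included, and the job is handed in when it is done.

```bash
mkdir -p pics; python3 - <<'E'
from workcell import status,camera,get_calibration
import cv2,numpy as np
for n in("top","side"):
    cv2.imwrite(f"pics/{n}0.png",camera(n)[:,:,::-1]); c=get_calibration(n);print(n,c)
o=status.get_obs();print(o)
E
```

```text
top {'fx': 393.4942949171134, 'fy': 393.4942949171134, 'cx': 278.5890469383951, 'cy': 206.66398979249436, 'rvec': array([ 2.16769918, -2.15188581,  0.18336619]), 'tvec': array([-0.00950226,  0.46979974,  0.81532093])}
side {'fx': 500.79661847026915, 'fy': 500.79661847026915, 'cx': 273.4850316317716, 'cy': 214.73016801325392, 'rvec': array([ 0.0468308 , -2.88657862,  1.15890549]), 'tvec': array([0.43615118, 0.01618048, 1.19754424])}
{'clock': 0.1, 'joint_pos': array([-1.28900186e+00,  2.41340607e-01,  3.87879218e-03,  1.33522584e+00,
       -3.72320608e-05,  1.57078524e+00]), 'joint_vel': array([ 0.00208148, -0.00205023,  0.00355641,  0.00129919, -0.000746  ,
        0.00226591]), 'tau': array([-1.81553169e-04, -3.73137867e+01,  2.53009701e+01,  1.08454633e-02,
        8.22517359e-05,  2.16032436e-05]), 'eef_pos': array([ 0.1388715 , -0.47973795,  0.23050809]), 'tool_rot': array([ 9.90089172e-01,  1.40436952e-01, -1.51227743e-04, -9.33681857e-04]), 'ft_force': array([ 0.83004625, -0.4337984 , -1.01437852]), 'ft_torque': array([-0.01421138, -0.02783526,  0.02390881]), 'grasp_force': 0.0, 'grip_width': 0.08536118128220606}
```

View pics/top0.png

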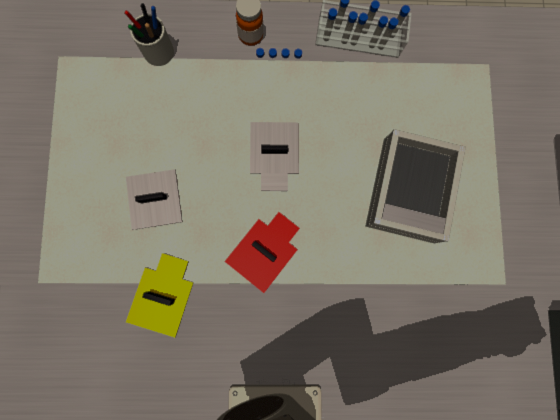

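View pics/side0.png

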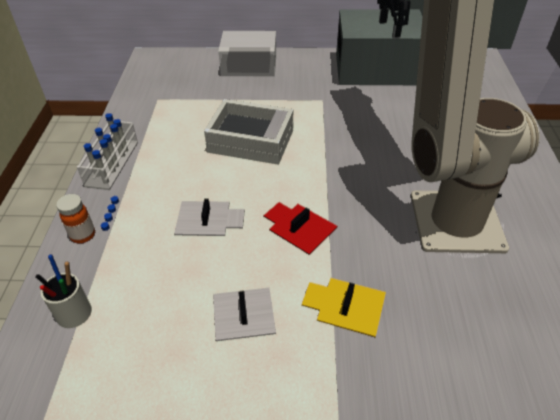

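Candidates (top view): bare tongued plate (275,150), the cover; plain plate (153,198), the blank; red (263,252) and yellow (160,297) look-alikes. I choose (275,150), whose tongue points down the image, towards the robot. The warmer is at (418,185), with its lip at the lower end (415,218). I'll check this in one close crop.

```bash
python3 - <<'E'
import cv2,numpy as np
i=cv2.imread("pics/top0.png")
a=cv2.resize(i[115:205,235:315],None,fx=4,fy=4,interpolation=cv2.INTER_CUBIC)
b=cv2.resize(i[120:250,360:475],None,fx=4,fy=4,interpolation=cv2.INTER_CUBIC)
o=np.zeros((520,780,3),np.uint8);o[:360,:320]=a;o[:,320:]=b
cv2.imwrite("pics/crop.png",o)
E
```

```text
(no output)
```

View pics/crop.png

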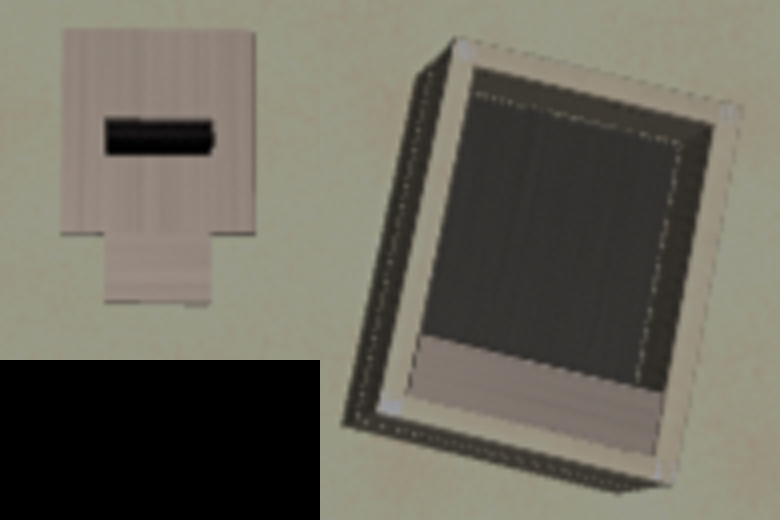

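The crop confirms it: a bare plate with a tongue at its lower end, and the warmer lip at the lower end of the pocket, yawed about -14°. Now I'll fit the poses.

```bash
cat > fit.py <<'E'
import numpy as np,cv2
from scipy.optimize import least_squares
from workcell import get_calibration
def fit(cam,P,px,x0):
    c=get_calibration(cam);K=np.array([[c['fx'],0,c['cx']],[0,c['fy'],c['cy']],[0,0,1]])
    P=np.array(P,float)/1000;px=np.array(px,float)
    def W(q):
        C,S=np.cos(q[2]),np.sin(q[2]);return np.c_[q[0]+C*P[:,0]-S*P[:,1],q[1]+S*P[:,0]+C*P[:,1],P[:,2]]
    f=lambda q:(cv2.projectPoints(W(q),c['rvec'],c['tvec'],K,None)[0][:,0]-px).ravel()
    r=least_squares(f,x0,loss='soft_l1');return r.x,np.round(r.fun,1)
E
python3 - <<'E'
from fit import *
o=np.array([235,115]);cr=lambda L,o:(np.array(L)+.5)/4-.5+o
q,r=fit("top",[(80,55,6),(80,-55,6),(-40,-55,6),(-40,55,6),(-40,30,6),(-40,-30,6),(-80,30,6),(-80,-30,6)],
 cr([(63,30),(255,32),(255,235),(61,235),(105,234),(210,235),(105,302),(210,303)],o),[.5,0,0]);print("cover",q[:2],np.degrees(q[2]),r)
q,r=fit("top",[(104,79,75),(104,-79,75),(-104,-79,75),(-104,79,75),(90,65,75),(90,-65,75),(-58,65,75),(-58,-65,75)],
 cr([(457,40),(743,107),(671,487),(378,408),(473,68),(713,125),(424,335),(664,391)],np.array([280,120])),[.5,-.3,-.2]);print("warmer",q[:2],np.degrees(q[2]),r)
# rib top
q,r=fit("top",[(16,30,42),(16,-30,42),(4,-30,42),(4,30,42)],cr([(105,119),(212,119),(212,155),(105,155)],o),[.5,0,0]);print("rib",q[:2],np.degrees(q[2]),r)
from scipy.spatial.transform import Rotation as R
from workcell import status
print(R.from_quat(status.get_obs()['tool_rot']).as_matrix().round(3))
E
```

```text
cover [0.58995256 0.00381518] 0.1679955976223986 [-0.  -0.2 -0.2 -0.2  0.1  0.  -0.2 -0.4 -0.1 -0.   0.3 -0.1 -0.2  0.4
  0.3  0.4]
warmer [ 0.51469819 -0.30103097] -13.435562335670518 [-0.6 -1.1  0.2 -0.2  1.1  0.  -0.6  1.4  0.5 -0.4  0.2 -0.1 -1.  -0.3
  0.1  0.8]
rib [0.58592317 0.00414924] 0.7513912390712096 [-0.4  1.8  0.3  1.8  0.4 -1.8 -0.4 -1.8]
[[ 0.961  0.278 -0.001]
 [ 0.278 -0.961  0.002]
 [-0.    -0.002 -1.   ]]
```

```bash
python3 -m creep '[[3.3,3.45,0,0,0,5.3],[3.3,3.45,0,0,0,5.3],[3.3,3.45,0,0,0,5.3],[3.3,3.45,0,0,0,5.3],[3.3,3.45,0,0,0,5.3],[3.3,3.45,0,0,0,5.3],[3.3,3.45,0,0,0,5.3],[3.3,3.45,0,0,0,5.3]]' 0.3
python3 -m creep '[[3.3,3.45,0,0,0,5.3],[3.3,3.45,0,0,0,5.3],[3.3,3.45,-1.2,0,0,5.3],[3.3,3.45,-1.2,0,0,5.3],[3.3,3.45,-1.2,0,0,5.3],[3.3,3.45,-1.2,0,0,5.3],[0,0,0,0,0,0],[0,0,0,0,0,0]]'
```

```text
clock: 0.9
eef_pos: [0.4038, -0.2025, 0.2311]
tool_rot: [0.871, 0.491, -0.0, -0.0]
ft_force: [1.2, -0.8, -0.4]
grip_width: 0.0556
grasp_force: 0.0
clock: 1.7
eef_pos: [0.6005, 0.0038, 0.1813]
tool_rot: [0.704, 0.71, -0.001, -0.001]
ft_force: [0.4, 0.0, 0.4]
grip_width: 0.0555
grasp_force: 0.0
```

```bash
python3 -m creep '[[0,0,-4.5,0,0,0],[0,0,-4.5,0,0,0],[0,0,-3,0,0,0],[0,0,-2,0,0,0],[0,0,-1.5,0,0,0],[0,0,-1.5,0,0,0],[0,0,0,0,0,0],[0,0,0,0,0,0]]'
python3 -m creep '[[0,0,0,0,0,0],[0,0,0,0,0,0],[0,0,0,0,0,0],[0,0,0,0,0,0],[0,0,0,0,0,0],[0,0,0,0,0,0],[0,0,0,0,0,0],[0,0,0,0,0,0]]' -1
python3 - <<'E'
from workcell import camera
import cv2
cv2.imwrite("pics/s1.png",cv2.resize(camera("side")[130:290,130:380,::-1],None,fx=3,fy=3,interpolation=2))
E
```

```text
clock: 2.5
eef_pos: [0.6007, 0.0017, 0.0141]
tool_rot: [0.706, 0.709, -0.0, 0.0]
ft_force: [-0.4, 0.4, -0.6]
grip_width: 0.0558
grasp_force: 0.0
clock: 3.3
eef_pos: [0.6016, 0.0027, 0.0144]
tool_rot: [0.705, 0.709, 0.0, 0.001]
ft_force: [-1.6, -0.6, 5.6]
grip_width: 0.011
grasp_force: 61.2
```

View pics/s1.png

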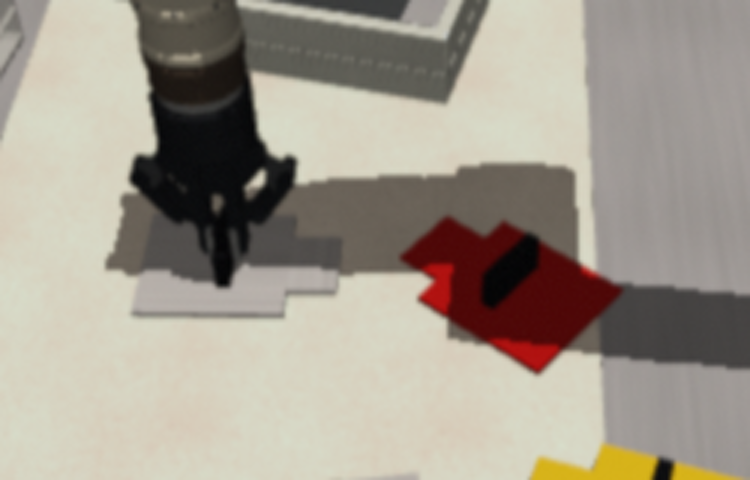

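```bash
cat > plan.py <<'E'
import numpy as np
from scipy.spatial.transform import Rotation as R
W0=np.array([.5147,-.3010,0]);Y=-13.44
G=np.array([.010,-.001,.0144])  # TCP in cover
def tcp(tx,tz,th,ty=0):
    Rw=R.from_euler('z',Y,degrees=True);Rc=Rw*R.from_euler('y',-th,degrees=True)
    return W0+Rw.apply([tx/1e3,ty/1e3,tz/1e3])+Rc.apply(G-np.array([-.08,0,0]))
def state(o):
    "tongue in warmer frame mm, pitch, yaw from TCP pose (tool: y=cover x, x=cover y)"
    M=R.from_quat(o['tool_rot']).as_matrix();C=np.c_[M[:,1],M[:,0],-M[:,2]]
    t=o['eef_pos']+C@(np.array([-.08,0,0])-G);Rw=R.from_euler('z',Y,degrees=True).as_matrix()
    c=o['eef_pos']+C@(-G)
    D=Rw.T@C
    return (Rw.T@(t-W0)*1e3).round(1),(Rw.T@(c-W0)*1e3).round(1),np.degrees([np.arctan2(D[2,0],D[0,0]),np.arctan2(D[1,0],D[0,0]),D[2,1]]).round(1)
E
python3 - <<'E'
from plan import *
for a in[(-43,120,20),(-43,50,20),(-80,37,20),(-80,37,0)]:print(a,tcp(*a).round(4))
E
python3 -m creep '[[0,0,1,0,0,0],[0,0,3,0,0,0],[0,0,4,0,0,0],[0,0,4,0,0,0],[0,0,4,0,0,0],[0,0,2,0,0,0],[0,0,0,0,0,0],[0,0,0,0,0,0]]'
```

```text
(-43, 120, 20) [ 0.5501 -0.3105  0.1643]
(-43, 50, 20) [ 0.5501 -0.3105  0.0943]
(-80, 37, 20) [ 0.5141 -0.3019  0.0813]
(-80, 37, 0) [ 0.5242 -0.3043  0.0514]
clock: 4.15
eef_pos: [0.6005, 0.0028, 0.1925]
tool_rot: [0.705, 0.709, -0.0, -0.0]
ft_force: [-0.4, 0.4, -3.7]
grip_width: 0.0109
grasp_force: 60.2
```

```bash
python3 -m creep '[[-0.6,-3,0,0,0,-1.7],[-0.6,-4,0,0,0,-1.7],[-0.6,-4.5,0,0,0,-1.7],[-0.6,-4.5,0,0,0,-1.7],[-0.7,-4.5,0,0,0,-1.7],[-0.6,-4.5,0,0,0,-1.7],[-0.7,-4,0,0,0,-1.7],[-0.6,-2.3,0,0,0,-1.8]]'
python3 -m creep '[[0,0,0,-0.9,-3.9,0],[0,0,0,-0.9,-3.9,0],[0,0,0,-0.9,-3.9,0],[0,0,0,-0.9,-3.9,0],[0,0,0,-0.95,-3.9,0],[0,0,0,0,0,0],[0,0,0,0,0,0],[0,0,0,0,0,0]]'
python3 - <<'E'
from plan import *
from workcell import status,camera
import cv2
print(state(status.get_obs()),status.get_obs()['joint_pos'].round(2))
a=camera("top")[100:280,330:500,::-1];b=camera("side")[60:240,160:340,::-1]
cv2.imwrite("pics/a2.png",np.hstack([cv2.resize(v,(400,450),interpolation=2) for v in(a,b)]))
E
```

```text
clock: 4.95
eef_pos: [0.5486, -0.3129, 0.1895]
tool_rot: [0.786, 0.618, -0.001, -0.002]
ft_force: [0.9, 0.3, -2.6]
grip_width: 0.011
grasp_force: 59.9
clock: 5.75
eef_pos: [0.5515, -0.3104, 0.1927]
tool_rot: [0.773, 0.611, 0.108, 0.135]
ft_force: [0.2, -0.4, -2.4]
grip_width: 0.011
grasp_force: 60.0
(array([-41.7,   0.3, 148.5]), array([ 33.5,   0.5, 175.8]), array([19.9,  0.1,  0.1])) [-0.57  0.28 -0.11  0.85  0.11  1.26]
```

View pics/a2.png

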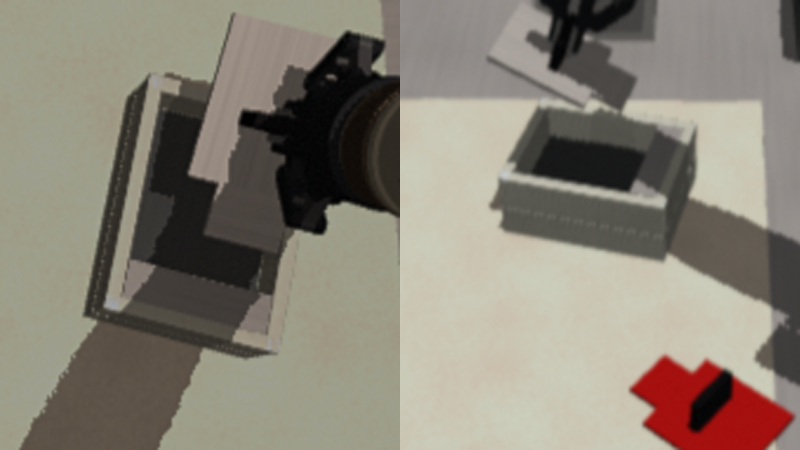

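The plate is held parallel to the box above the pocket, with its tongue (crop 240,240) pointing at the lip (200,290). Now I'll lower it, then slide it in along the slope.

```bash
python3 -m creep '[[0,0,-1.5,0,0,0],[0,0,-2,0,0,0],[0,0,-2,0,0,0],[0,0,-1.5,0,0,0],[0,0,-1.5,0,0,0],[0,0,-1,0,0,0],[0,0,-0.4,0,0,0],[0,0,0,0,0,0]]'
python3 -c "
from plan import *
from workcell import status
print(state(status.get_obs()))"
```

```text
clock: 6.65
eef_pos: [0.5511, -0.3102, 0.0938]
tool_rot: [0.773, 0.611, 0.108, 0.136]
ft_force: [-0.2, -0.3, -1.6]
grip_width: 0.0109
grasp_force: 60.0
(array([-42.1,   0.4,  49.5]), array([33.1,  0.5, 76.8]), array([20. ,  0.1,  0.1]))
```

```bash
python3 -m creep '[[-0.6,0.15,-0.2,0,0,0],[-0.6,0.15,-0.2,0,0,0],[-0.6,0.14,-0.2,0,0,0],[-0.6,0.14,-0.2,0,0,0],[-0.6,0.14,-0.2,0,0,0],[-0.6,0.14,-0.15,0,0,0],[0,0,0,0,0,0],[0,0,0,0,0,0]]'
python3 - <<'E'
from plan import *
from workcell import status,camera
import cv2
print(state(status.get_obs()))
a=camera("top")[100:280,330:500,::-1];b=camera("side")[60:240,160:340,::-1]
cv2.imwrite("pics/a3.png",np.hstack([cv2.resize(v,(400,450),interpolation=2) for v in(a,b)]))
s=status.get_obs()
# rows to turn down 20 deg about the tongue in 10 steps
p=[tcp(-79,z,t) for t,z in zip(np.arange(20,-1,-2),np.linspace(38,36.5,11))]
print((np.diff(p,axis=0)*100).round(2))
E
```

```text
clock: 7.45
eef_pos: [0.5151, -0.3018, 0.083]
tool_rot: [0.773, 0.611, 0.108, 0.136]
ft_force: [-0.2, -1.3, -2.5]
grip_width: 0.011
grasp_force: 60.1
(array([-79.1,   0.2,  38.6]), array([-3.9,  0.3, 66. ]), array([20.1,  0.1,  0.1]))
[[ 0.15 -0.03 -0.3 ]
 [ 0.14 -0.03 -0.3 ]
 [ 0.13 -0.03 -0.31]
 [ 0.12 -0.03 -0.31]
 [ 0.11 -0.03 -0.31]
 [ 0.1  -0.02 -0.32]
 [ 0.09 -0.02 -0.32]
 [ 0.08 -0.02 -0.32]
 [ 0.06 -0.02 -0.33]
 [ 0.05 -0.01 -0.33]]
```

View pics/a3.png

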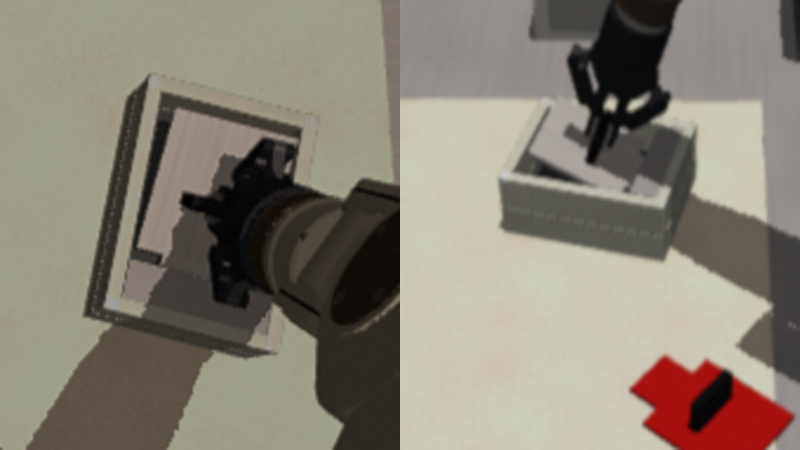

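The tongue is under the lip (left crop 190,265), the plate's sides clear the walls, and there is no contact force. Next I'll turn it down about the tongue.

```bash
python3 -m creep '[[0.15,-0.03,-0.3,0.46,1.95,0],[0.14,-0.03,-0.3,0.46,1.95,0],[0.13,-0.03,-0.31,0.46,1.95,0],[0.12,-0.03,-0.31,0.46,1.95,0],[0.11,-0.03,-0.31,0.46,1.95,0],[0.1,-0.02,-0.32,0.46,1.95,0],[0,0,0,0,0,0],[0,0,0,0,0,0]]'
python3 -c "
from plan import *
from workcell import status
print(state(status.get_obs()))"
```

```text
clock: 8.35
eef_pos: [0.523, -0.3034, 0.0641]
tool_rot: [0.782, 0.619, 0.044, 0.055]
ft_force: [-0.6, 0.4, -2.3]
grip_width: 0.0107
grasp_force: 60.0
(array([-78.5,   0.4,  37.3]), array([ 0.7,  0.6, 48.5]), array([8. , 0.1, 0.1]))
```

```bash
python3 -m creep '[[0.09,-0.02,-0.32,0.46,1.95,0],[0.08,-0.02,-0.32,0.46,1.95,0],[0.06,-0.02,-0.32,0.46,1.95,0],[0.05,-0.01,-0.32,0.46,1.95,0],[0,0,0,0,0,0],[0,0,0,0,0,0],[0,0,0,0,0,0]]'
python3 -c "
from plan import *
from workcell import status
print(state(status.get_obs()))"
```

```text
clock: 9.05
eef_pos: [0.5249, -0.304, 0.0517]
tool_rot: [0.785, 0.62, 0.001, -0.0]
ft_force: [-0.2, -0.2, -2.5]
grip_width: 0.011
grasp_force: 60.0
(array([-79.3,   0.3,  37.3]), array([ 0.7,  0.4, 37.3]), array([0. , 0.1, 0.1]))
```

Level, about 2 mm above the floor and still hanging freely. I'll ease it down until it touches.

```bash
python3 -m creep '[[0,0,-0.1,0,0,0],[0,0,-0.05,0,0,0],[0,0,0,0,0,0],[0,0,0,0,0,0]]'; python3 -m creep '[[0,0,-0.05,0,0,0],[0,0,0,0,0,0],[0,0,0,0,0,0]]'; python3 -m creep '[[0,0,-0.05,0,0,0],[0,0,0,0,0,0],[0,0,0,0,0,0]]'
```

```text
clock: 9.45
eef_pos: [0.5253, -0.3041, 0.0501]
tool_rot: [0.785, 0.62, 0.0, -0.0]
ft_force: [0.0, 0.4, -2.2]
grip_width: 0.0112
grasp_force: 60.0
clock: 9.75
eef_pos: [0.5254, -0.3041, 0.0495]
tool_rot: [0.785, 0.62, 0.0, -0.0]
ft_force: [0.5, 0.4, -2.3]
grip_width: 0.011
grasp_force: 60.1
clock: 10.05
eef_pos: [0.5254, -0.3041, 0.0494]
tool_rot: [0.785, 0.62, 0.0, -0.0]
ft_force: [-1.2, 1.6, 1.5]
grip_width: 0.0109
grasp_force: 60.6
```

Contact: fz rose by about 4 N. Releasing partway, then straight up.

```bash
python3 -m creep '[[0,0,0,0,0,0],[0,0,0,0,0,0],[0,0,0,0,0,0],[0,0,0,0,0,0],[0,0,0,0,0,0]]' 0
python3 -m creep '[[0,0,1,0,0,0],[0,0,2,0,0,0],[0,0,4,0,0,0],[0,0,4,0,0,0],[-3,3,2,0,0,0],[-3,3,2,0,0,0],[-3,3,0,0,0,0],[0,0,0,0,0,0]]'
python3 - <<'E'
from workcell import camera
import cv2,numpy as np
f=camera("top")[:,:,::-1];a=f[100:280,330:500];b=camera("side")[60:240,160:340,::-1]
cv2.imwrite("pics/a4.png",np.hstack([cv2.resize(v,(400,450),interpolation=2) for v in(a,b)]))
d=cv2.absdiff(f,cv2.imread("pics/top0.png"))[160:240,115:195];print("blank change",d.max(2).mean())
E
```

```text
clock: 10.55
eef_pos: [0.5254, -0.3041, 0.049]
tool_rot: [0.785, 0.62, 0.0, -0.0]
ft_force: [0.7, -0.2, 0.6]
grip_width: 0.0424
grasp_force: 0.0
clock: 11.35
eef_pos: [0.4304, -0.2104, 0.1996]
tool_rot: [0.784, 0.621, -0.0, -0.002]
ft_force: [0.3, -0.1, -0.8]
grip_width: 0.0428
grasp_force: 0.0
blank change 8.26421875
```

View pics/a4.png

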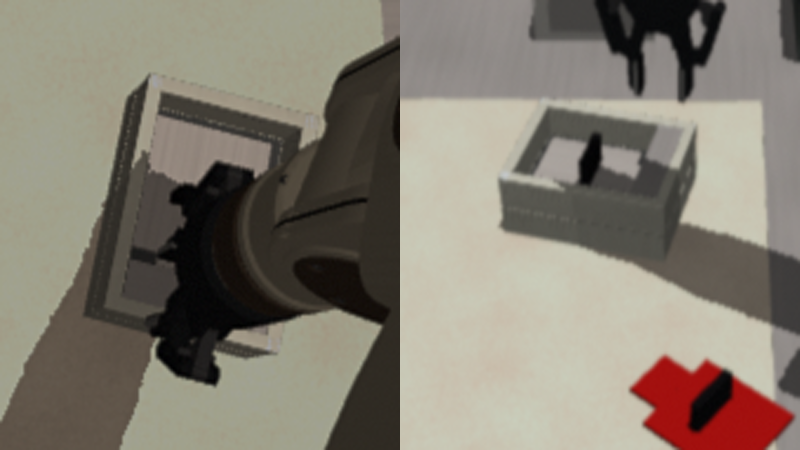

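The cover lies flat in the pocket (rib at side crop 590,160) and the gripper is clear. The arm never went near the blank, so I'm handing in.

```bash
python3 -c "
from workcell import ticket
print(ticket.job_done())"
```

```text
the job is handed in; nothing more can be done
None
```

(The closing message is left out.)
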